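# Pack and wedge a swingarm pivot tube tight in its welding jig

### The arm

A 6-joint arm with a two-finger parallel gripper is mounted at the origin on the work surface. World frame = base frame: x ahead of the robot, y to its left, z up, the work surface at z = 0. Lengths are in m, angles in rad, forces in N, time in s.
With the tool pointing down it reaches from about 0.375 to 0.825 m from the base axis. Payload 5.5 kg.
Tool frame: the origin (TCP) lies at the very end of the fingers, on their centre line; the grasp point (between the pads) lies 19 mm behind it (bot.grasp_offset is the distance from the TCP to the grasp point, in m); z points along the fingers, y is the direction in which the jaws open and shut (so a half turn about z gives the same grasp; the last joint's range is limited). The gripper opens to 85 mm and grips with 20 to 120 N. Pads are 22 mm wide; open, the fingers measure 114 mm over their backs; the gripper's body (76 mm by 85 mm) begins 54 mm behind the grasp point. The pads swing forward as they close: fully open they stand 13 mm farther back than shut.
Start: joints at [1.314, 0.314, -0.047, 1.21, 0, 1.571], TCP at [0.152, 0.58, 0.231] pointing down, gripper open.
Joint ranges: [-2.67, 2.67], [-0.69, 1.73], [-1.03, 1.25], [-2.08, 2.16], [-1.42, 1.45], [-3.14, 3.14]. Speed limits (rad/s): [2.39, 2.39, 3.01, 3.14, 3.14, 3.14].

### API

Orientations are given as a unit quaternion [x, y, z, w].
In Python, from plant import bot gives the robot as it stands.
- The arm moves only by the shell command python3 -m pendant 'ROWS' [OPENING] [FORCE]. ROWS is JSON, a list of rows, each an object of numbers: "dx", "dy", "dz": the shift along the tool's x, y, z in mm; "twist": the turn about the tool's z in degrees. A call has 1 to 5 rows; each row is the pose to reach, as a shift and turn from the pose measured when the call began, along the tool's axes at that moment; what a row does not reach only later rows make up. A row lasts 1/10 s, in which the tool goes at most 50 mm and 8.59 degrees, less where a joint would pass 70% of its speed; a pose out of reach is approached as far as the arm can. A call with a gripper value outside its range is refused whole. OPENING is the finger opening in mm, from 0 to 85.4, set as the call begins (- or left out, the last holds). The fingers move at their own pace and stop on an object; FORCE is the grip in N (left out, the last holds). Time passes only in rows, so rows that repeat a pose let the fingers close. It gives the time, the measured TCP pose, the force and the opening at its end, in the units of the state.
- bot.observe(): the state, without advancing time (a new reading comes with each control period).
- bot.snapshot(name): name is "side" or "top" or "wrist"; returns the picture (480x640x3 uint8, red, green, blue); there is no depth.
- bot.camera_model(name): a dict with "intrinsics" (3x3 intrinsics, pixels), "D" ([k1, k2, p1, p2, k3] as OpenCV has them; the pictures are not rectified), "xyz" and "rotation" of the camera in the world. Camera axes: x right, y up, looking along -z (the intrinsics and any distortion apply to the point x, -y, -z); pixel columns grow to the right and rows downward; lengths in m; the calibration is good to about 2 mm. A picture is of the moment at which its call begins: read the wrist's pose just before it. camera_model takes no time and is no camera call; for the wrist camera it gives the pose at the moment of the call.
- bot.close_job(): hands the job in, once; it reports no verdict.
The state is a dict: "time": time; "joint_positions": joint angles; "dq": joint speeds; "effort": joint torques, N m; "ee_pos": TCP position; "tcp_rot": TCP orientation; "wrist_force": force on the tool from outside, world axes, zero at the start; "torque": the same for the moment, N m; "finger_gap": opening from 0.0 (shut) to 1.0 (fully open).
Only numpy, scipy, OpenCV 4.12 (cv2) and the standard library are available. Lean on these libraries where they do the work, as an engineer would, in place of code of your own. Each camera call takes 0.05 s, during which the arm holds its last target.

### The job

Fit up the swingarm pivot tube for tack welding: take slotted packers from the wooden rack and stand them over the jig's mandrel, in the gap between the blue tailstock and the tube's pressure plate, until what is left is narrow enough for the slotted wedge (it takes up about 5 to 18 mm). Then push the wedge down between the packers and the pressure plate until you feel it go tight, with the tube driven hard against the brass-coloured side plate, the wedge well into the gap but not bottomed on the jig base. Finish still gripping the wedge and pressing it down tight; leave packers you do not need in the rack and everything else on the bench where it lies.

Things in the scene. Friction and masses are not known exactly. Their poses are not given: they have to be found in the camera images.
- jig: Welding jig, fixed to the bench, grey base plate 100 x 290 x 12 mm (its y from -120 to +170 mm). Origin: underside of the base plate, on the mandrel's line; x across, y along the mandrel towards the side plate, z up. A round steel mandrel, 16 mm in diameter, runs along y, 46 mm above the origin. At the +y end a blue block carries the brass-coloured side plate (the tube's stop).
- tube (a joint): Slide of the steel pivot tube (40 mm in diameter, 100 mm long, with a square leg stub pointing to the jig's +x) along the mandrel, m: 0 = hard against the side plate, positive = stands that far off it (starts 0.002 to 0.005). Rubs with about 2 N, so it is easily pushed along.
- plate_top (a point): On the tube's aluminium-coloured pressure plate (56 mm wide, moves with the tube): middle of its flat face that looks to the jig's -y, 72 mm above the bench at the lower edge of a 4 mm bevel; the plate's top is 4 mm higher. In the jig frame its y is 10 mm less the joint value. The wedge's sloping side bears on this edge.
- tail_top (a point): Point on the fixed blue tailstock: middle of the top edge of its flat upright face that looks to the jig's +y (at the pressure plate), 70 mm above the bench. The gap to be packed runs from here to plate_top along the jig's y: 18 to 36 mm when the tube is home. The tailstock block is 60 mm wide.
- rack: Wooden rack, fixed, 90 x 230 x 78 mm, origin at the centre of its underside, y along it: two long walls, inner spacing 62 mm, in which the packers and the wedge hang by their ears in any order, 55 mm apart along y, their x axes across the rack. Lift them straight up.
- packer_a_c (a point): Centre of a packer, z up, 47 mm above its feet. Brass-coloured steel plate 10 mm thick (y), 94 mm high, 0.27 kg. Two legs, 56 mm over all (x), with a slot 24 mm wide, 48 mm high, open below, that goes over the mandrel. Ears 80 mm across, 54 to 62 mm above the feet; tab 28 mm wide (x) from 62 to 94 mm: grip it across x. Put down, its feet stand on the jig base.
- packer_b_c (a point): Centre of a packer, z up, 47 mm above its feet. Brass-coloured steel plate 10 mm thick (y), 94 mm high, 0.27 kg. Two legs, 56 mm over all (x), with a slot 24 mm wide, 48 mm high, open below, that goes over the mandrel. Ears 80 mm across, 54 to 62 mm above the feet; tab 28 mm wide (x) from 62 to 94 mm: grip it across x. Put down, its feet stand on the jig base.
- packer_c_c (a point): Centre of a packer, z up, 47 mm above its feet. Brass-coloured steel plate 10 mm thick (y), 94 mm high, 0.27 kg. Two legs, 56 mm over all (x), with a slot 24 mm wide, 48 mm high, open below, that goes over the mandrel. Ears 80 mm across, 54 to 62 mm above the feet; tab 28 mm wide (x) from 62 to 94 mm: grip it across x. Put down, its feet stand on the jig base.
- wedge_c (a point): Centre of the steel wedge with a red head, z up: 54 mm above its tip, 11 mm in +y from its upright side. 108 mm high, about 0.54 kg. Ears 80 mm across, 66 to 76 mm above the tip. Grip the head across x: 28 mm wide (x), 24 mm thick (y, its middle 12 mm from the upright side), 76 to 108 mm above the tip.
- wedge: The same wedge, origin at the tip, in the plane of its upright side. Upright side (looks to -y) goes against the packers, sloping side (+y) against the pressure plate. Thickness along y: 2 mm at the tip plus 0.28 mm for each mm above it. Legs 56 mm wide (x) with a slot 24 mm wide, 48 mm high, open below, for the mandrel.
- tailstock: The same tailstock, origin at the foot of its face that looks to +y, on the jig base.
- packer_a: The packer of packer_a_c, origin between its feet.
- packer_b: The packer of packer_b_c, origin between its feet.
- packer_c: The packer of packer_c_c, origin between its feet.
- hammer_c (a point): Loose hammer lying on the bench, leave alone; a point on it.
- spanner_c (a point): Loose spanner lying on the bench, leave alone; a point on it.
- wire_brush_c (a point): Loose brush with a wooden handle, leave alone; a point on it.
- spray_can_c (a point): Loose green spray can, 190 mm high, 66 mm in diameter, leave alone; its centre.
- offcut_c (a point): Loose offcut of square tube 40 x 40 x 120 mm, leave alone; its centre.
- clamp_c (a point): Loose grey G-clamp lying flat, leave alone; a point on its frame.
Not all that is in view belongs to the job. Leave any green, purple or turquoise look-alike of the wedge alone.

How it is judged:
On the way, in this order (a step that is already met when the one before it is completed fails the run):
1. a packer stands by itself in the gap, over the mandrel, feet on the jig base ((((x of packer_a_c in the frame of jig between -0.008 and 0.008 m and y of packer_a_c in the frame of jig between -0.035 and 0.01 m and z of packer_a_c in the frame of jig between 0.054 and 0.066 m and angle between packer_a_c's own z axis and vertical below 0.15 rad) and contact force between the fingers and packer_a below 0.5 N) or ((x of packer_b_c in the frame of jig between -0.008 and 0.008 m and y of packer_b_c in the frame of jig between -0.035 and 0.01 m and z of packer_b_c in the frame of jig between 0.054 and 0.066 m and angle between packer_b_c's own z axis and vertical below 0.15 rad) and contact force between the fingers and packer_b below 0.5 N) or ((x of packer_c_c in the frame of jig between -0.008 and 0.008 m and y of packer_c_c in the frame of jig between -0.035 and 0.01 m and z of packer_c_c in the frame of jig between 0.054 and 0.066 m and angle between packer_c_c's own z axis and vertical below 0.15 rad) and contact force between the fingers and packer_c below 0.5 N))), for 0.2 s.
2. the gripped wedge is pressed tight between packers and pressure plate and has driven the tube home (value of joint tube below 0.0015 m and contact force between wedge and tube above 3 N and contact force between the fingers and wedge above 2 N and (contact force between wedge and packer_a above 3 N or contact force between wedge and packer_b above 3 N or contact force between wedge and packer_c above 3 N) and contact force between any of packer_a, packer_b, packer_c and tailstock above 1 N and x of wedge_c in the frame of jig between -0.008 and 0.008 m and z of wedge_c in the frame of jig between 0.0675 and 0.118 m and angle between wedge_c's own z axis and vertical below 0.1 rad), for 0.2 s.
At the end, for the whole second after the job is handed in: Gripped wedge tight: over 3 N on pressure plate and on a packer, over 1 N packer on tailstock; tube within 1.5 mm of home; wedge upright (0.1 rad), tip 1.5 mm clear of base, 8 mm or more in. Each packer is in the gap (8 mm, 0.15 rad) or in the rack (30 mm); at least one in the gap (all of step 2 and ((x of packer_a_c in the frame of jig between -0.008 and 0.008 m and y of packer_a_c in the frame of jig between -0.035 and 0.01 m and z of packer_a_c in the frame of jig between 0.054 and 0.066 m and angle between packer_a_c's own z axis and vertical below 0.15 rad) or (x of packer_b_c in the frame of jig between -0.008 and 0.008 m and y of packer_b_c in the frame of jig between -0.035 and 0.01 m and z of packer_b_c in the frame of jig between 0.054 and 0.066 m and angle between packer_b_c's own z axis and vertical below 0.15 rad) or (x of packer_c_c in the frame of jig between -0.008 and 0.008 m and y of packer_c_c in the frame of jig between -0.035 and 0.01 m and z of packer_c_c in the frame of jig between 0.054 and 0.066 m and angle between packer_c_c's own z axis and vertical below 0.15 rad)) and ((x of packer_a_c in the frame of jig between -0.008 and 0.008 m and y of packer_a_c in the frame of jig between -0.035 and 0.01 m and z of packer_a_c in the frame of jig between 0.054 and 0.066 m and angle between packer_a_c's own z axis and vertical below 0.15 rad) or distance of packer_a_c from where it was at the start of the episode below 0.03 m) and ((x of packer_b_c in the frame of jig between -0.008 and 0.008 m and y of packer_b_c in the frame of jig between -0.035 and 0.01 m and z of packer_b_c in the frame of jig between 0.054 and 0.066 m and angle between packer_b_c's own z axis and vertical below 0.15 rad) or distance of packer_b_c from where it was at the start of the episode below 0.03 m) and ((x of packer_c_c in the frame of jig between -0.008 and 0.008 m and y of packer_c_c in the frame of jig between -0.035 and 0.01 m and z of packer_c_c in the frame of jig between 0.054 and 0.066 m and angle between packer_c_c's own z axis and vertical below 0.15 rad) or distance of packer_c_c from where it was at the start of the episode below 0.03 m)); the arm keeps its last pose, push and grip.
It fails at once if a tool or part lying about (hammer, spanner, brush, can, offcut, clamp) is shifted by more than 30 mm (distance of any of hammer_c, spanner_c, wire_brush_c, spray_can_c, offcut_c, clamp_c from where it was at the start of the episode above 0.03 m).
It also fails if it takes over 72 s, if anything falls off the work surface, if the arm or the gripper's body presses on something with over 40 N, if the wrist force passes 120 N, or if a joint passes its speed limit or range.

## Working session

There is one attempt and no reset: what is moved stays moved. The work goes in short steps, Python scripts to look and compute and a shell command to move; the robot and the scene stay as the last step left them, time stands still between calls to the robot, and variables do not carry over. Pictures are saved under pics/ and viewed, and the job is handed in when it is done.

```bash
ls; mkdir -p pics; python3 - <<'E'
from plant import bot
import cv2,numpy as np
for n in ["side","top","wrist"]:
    m=bot.camera_model(n); print(n,np.round(m["intrinsics"],1).tolist(),m["D"],np.round(m["xyz"],3),np.round(m["rotation"],3).tolist())
    cv2.imwrite(f"pics/{n}0.png",bot.snapshot(n)[:,:,::-1])
print(bot.observe())
E
```

```text
pics
side [[573.6, 0.0, 319.7], [0.0, 573.6, 237.1], [0.0, 0.0, 1.0]] [-0.06660707  0.          0.          0.          0.        ] [-0.295 -0.805  1.016] [0.392, -0.155, -0.313, 0.851]
top [[472.9, 0.0, 320.1], [0.0, 472.9, 239.3], [0.0, 0.0, 1.0]] [-0.02443869  0.          0.          0.          0.        ] [0.24  0.005 1.415] [0.057, -0.059, -0.696, 0.714]
wrist [[332.6, 0.0, 315.7], [0.0, 332.6, 233.8], [0.0, 0.0, 1.0]] [0.01814575 0.         0.         0.         0.        ] [0.084 0.597 0.373] [-0.111, -0.085, 0.605, 0.784]
{'time': 0.15, 'joint_positions': array([ 1.31399303e+00,  3.14053896e-01, -4.78265192e-02,  1.21025016e+00,
       -1.25131961e-05,  1.57077981e+00]), 'dq': array([ 0.00062364, -0.00079794,  0.0037954 ,  0.00034694,  0.00118442,
       -0.00073726]), 'effort': array([ 8.49235221e-04, -5.40045333e+01,  3.40060222e+01,  1.32803529e-02,
        1.19091060e-04, -9.48975639e-06]), 'ee_pos': array([0.1522824 , 0.57988287, 0.2306485 ]), 'tcp_rot': array([ 1.28040891e-01,  9.91768665e-01, -6.62433865e-04, -7.92251758e-05]), 'wrist_force': array([-0.66655224, -0.06633207, -0.43074692]), 'torque': array([-0.01664984,  0.03015152, -0.03713491]), 'finger_gap': 1.001727184134972}
```

View pics/side0.png

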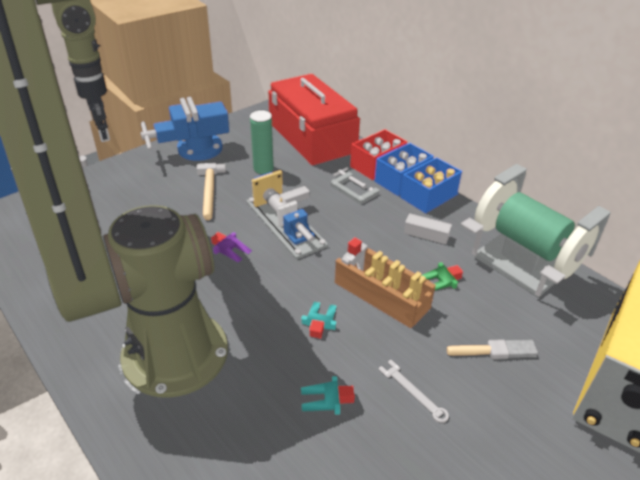

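View pics/top0.png

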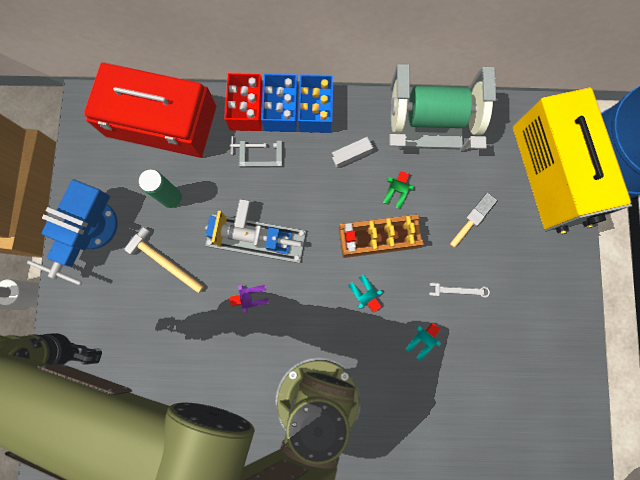

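View pics/wrist0.png

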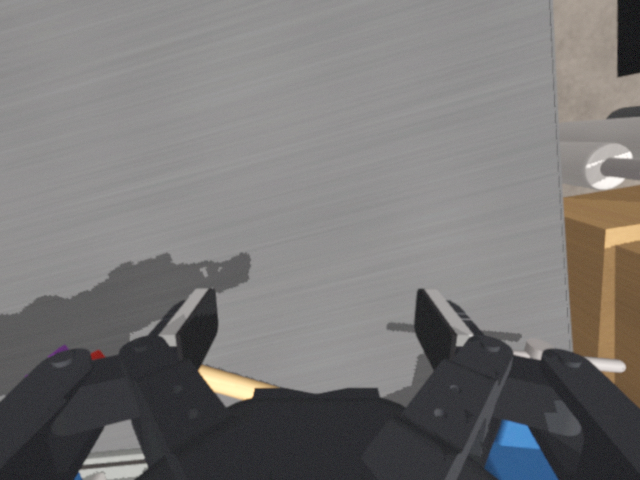

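```bash
cat > h.py <<'E'
from plant import bot
import cv2,numpy as np
from scipy.spatial.transform import Rotation as R
def rot(m):
    r=np.array(m["rotation"]); return R.from_quat(r).as_matrix() if r.size==4 else r
def ray(m,uv):
    p=cv2.undistortPoints(np.array(uv,float).reshape(-1,1,2),np.array(m["intrinsics"]),np.array(m["D"]))[:,0]
    d=np.c_[p[:,0],-p[:,1],-np.ones(len(p))]@rot(m).T
    return np.array(m["xyz"]),d
def onz(m,uv,z):
    o,d=ray(m,uv); z=np.broadcast_to(np.asarray(z,float),len(d)); return o+d*((z-o[2])/d[:,2])[:,None]
def proj(m,P):
    P=np.atleast_2d(P); c=(P-np.array(m["xyz"]))@rot(m); c=c*[1,-1,-1]
    return cv2.projectPoints(c,np.zeros(3),np.zeros(3),np.array(m["intrinsics"]),np.array(m["D"]))[0][:,0]
def shot(n,f):
    m=bot.camera_model(n); im=bot.snapshot(n)[:,:,::-1].copy(); cv2.imwrite(f"pics/{f}.png",im); return m,im
def toolshift(P,o=None):
    o=o or bot.observe(); return 1000*R.from_quat(o["tcp_rot"]).as_matrix().T@(np.array(P)-o["ee_pos"])
E
python3 - <<'E'
from h import *
im=cv2.imread("pics/top0.png")
cv2.imwrite("pics/c1.png",cv2.resize(im[205:270,190:320],None,fx=6,fy=6,interpolation=cv2.INTER_CUBIC))
cv2.imwrite("pics/c2.png",cv2.resize(im[165:265,330:430],None,fx=6,fy=6,interpolation=cv2.INTER_CUBIC))
im=cv2.imread("pics/side0.png")
cv2.imwrite("pics/c3.png",cv2.resize(im[160:335,240:470],None,fx=3.4,fy=3.4,interpolation=cv2.INTER_CUBIC))
E
```

```text
(no output)
```

View pics/c1.png

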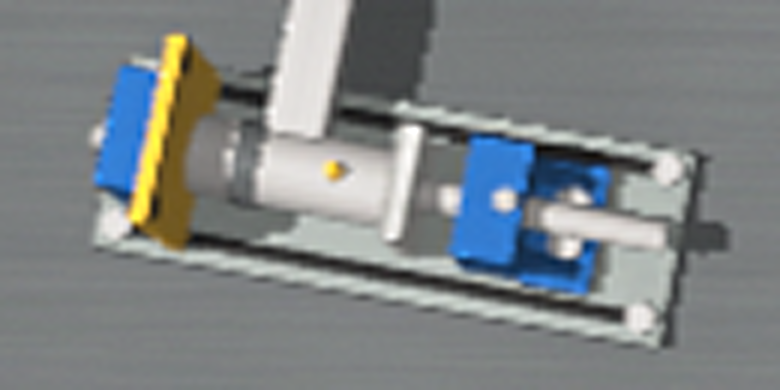

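View pics/c2.png

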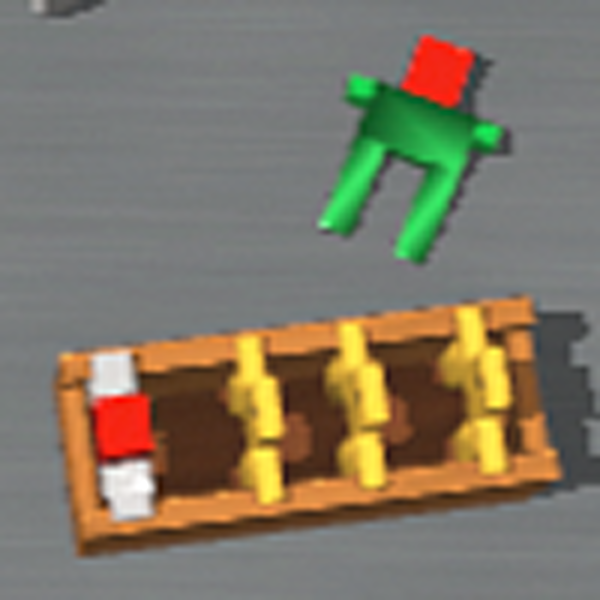

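View pics/c3.png

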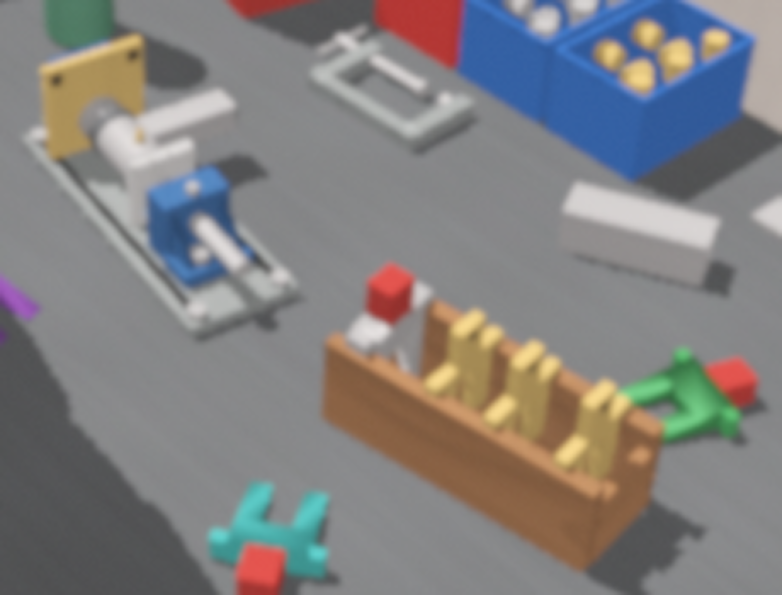

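```bash
python3 - <<'E'
from h import *
m=bot.camera_model("top")
c=lambda a,o:[(x/6+o[0],y/6+o[1]) for x,y in a]
j=onz(m,c([(95,245),(660,345),(700,155)],(190,205)),.012);print("jig corners",j.round(3).tolist(),np.linalg.norm(j[1]-j[0]),np.linalg.norm(j[2]-j[1]))
P=onz(m,c([(462,200),(398,183)],(190,205)),[.07,.076]);print("tail,plate",P.round(3).tolist())
r=onz(m,c([(60,355),(82,552),(558,478),(530,298)],(330,165)),.078);print("rack",r.round(3).tolist(),np.linalg.norm(r[1]-r[0]),np.linalg.norm(r[2]-r[1]))
h=onz(m,c([(125,428),(268,410),(372,395),(494,378)],(330,165)),.108);print("heads",h.round(3).tolist())
print(R.from_quat(bot.observe()["tcp_rot"]).as_matrix().round(2))
E
```

```text
jig corners [[0.444, 0.346, 0.012], [0.401, 0.062, 0.012], [0.497, 0.045, 0.012]] 0.28736232163802783 0.0979781694158453
tail,plate [[0.462, 0.157, 0.07], [0.468, 0.187, 0.076]]
rack [[0.507, -0.053, 0.078], [0.412, -0.065, 0.078], [0.454, -0.292, 0.078], [0.541, -0.279, 0.078]] 0.0958062840649122 0.2306219832971358
heads [[0.467, -0.082, 0.108], [0.478, -0.149, 0.108], [0.486, -0.198, 0.108], [0.496, -0.255, 0.108]]
[[-0.97  0.25 -0.  ]
 [ 0.25  0.97 -0.  ]
 [-0.   -0.   -1.  ]]
```

```bash
python3 - <<'E'
from h import *
o=bot.observe();m=bot.camera_model("wrist");T=R.from_quat(o["tcp_rot"]).as_matrix()
print((T.T@(m["xyz"]-o["ee_pos"])).round(4)); print((T.T@rot(m)).round(3))
# view poses: want tool y at angle a, tcp at
print(toolshift([.40,.1,.23]).round(0))
E
```

```text
[ 0.0705 -0.0013 -0.1422]
[[ 0.001  0.961  0.277]
 [ 1.    -0.001 -0.   ]
 [-0.     0.277 -0.961]]
[-361. -401.    1.]
```

```bash
python3 -m pendant '[{"dx":-30,"dy":-28,"twist":8},{"dx":-62,"dy":-56,"twist":16},{"dx":-95,"dy":-86,"twist":24},{"dx":-130,"dy":-118,"twist":32},{"dx":-165,"dy":-150,"twist":40}]'; python3 - <<'E'
from h import *
print(toolshift([.456,.113,.23]).round(0), bot.observe()["tcp_rot"])
T=R.from_quat(bot.observe()["tcp_rot"]).as_matrix();print(np.degrees(np.arctan2(T[1,1],T[0,1])))
E
```

```text
[-412. -374.    1.] [ 1.28040891e-01  9.91768665e-01 -6.62433865e-04 -7.92251758e-05]
75.28720120511196schema error: expected keys dx, dy, dz, twist
```

```bash
python3 -m pendant '[{"dx":-30,"dy":-28,"dz":0,"twist":8},{"dx":-62,"dy":-56,"dz":0,"twist":16},{"dx":-95,"dy":-86,"dz":0,"twist":24},{"dx":-130,"dy":-118,"dz":0,"twist":32},{"dx":-165,"dy":-150,"dz":0,"twist":40}]'; cat >> h.py <<'E'
def ang(): 
    T=R.from_quat(bot.observe()["tcp_rot"]).as_matrix(); return np.degrees(np.arctan2(T[1,1],T[0,1]))
def go(P,a=None):
    o=bot.observe(); print("t",round(o["time"],2),"pos",o["ee_pos"].round(4),"ang",ang().round(2),"F",o["wrist_force"].round(1),"gap",round(o["finger_gap"]*85.4,1))
    print("shift",toolshift(P,o).round(1),"twist",None if a is None else round(ang()-a,1))
E
python3 -c "
from h import *
go([.456,.113,.23],-8.6)"
```

```text
time: 0.65
ee_pos: [0.2743, 0.3912, 0.2306]
tcp_rot: [0.462, 0.887, -0.001, 0.0]
wrist_force: [1.1, 0.4, 0.7]
finger_gap: 1.002
t 0.65 pos [0.2743 0.3912 0.2306] ang 35.0 F [1.1 0.4 0.7] gap 85.6
shift [-332.2  -10.7    1. ] twist 43.6
```

```bash
python3 -m pendant '[{"dx":-45,"dy":-2,"dz":0,"twist":8},{"dx":-90,"dy":-4,"dz":0,"twist":16},{"dx":-135,"dy":-6,"dz":0,"twist":24},{"dx":-180,"dy":-8,"dz":0,"twist":32},{"dx":-225,"dy":-9,"dz":0,"twist":40}]'; 
python3 -c "
from h import *
go([.456,.113,.23],-8.6)"
```

```text
time: 1.15
ee_pos: [0.3964, 0.2, 0.2309]
tcp_rot: [0.739, 0.674, -0.001, 0.0]
wrist_force: [0.6, -0.1, 0.3]
finger_gap: 1.0
t 1.15 pos [0.3964 0.2    0.2309] ang -5.32 F [ 0.6 -0.1  0.3] gap 85.4
shift [-81.1  67.4   1. ] twist 3.3
```

```bash
python3 -m pendant '[{"dx":-35,"dy":28,"dz":0,"twist":3.3},{"dx":-70,"dy":58,"dz":0,"twist":3.3},{"dx":-81,"dy":67,"dz":0,"twist":3.3},{"dx":-81,"dy":67,"dz":0,"twist":3.3}]'; 
python3 -c "
from h import *
go([.456,.113,.23],-8.6)
shot('wrist','w1')"
```

```text
time: 1.55
ee_pos: [0.4562, 0.1117, 0.2307]
tcp_rot: [0.759, 0.651, -0.001, 0.0]
wrist_force: [-1.1, 1.4, 0.5]
finger_gap: 0.999
t 1.55 pos [0.4562 0.1117 0.2307] ang -8.82 F [-1.1  1.4  0.5] gap 85.3
shift [ 1.3 -0.4  0.7] twist -0.2
```

View pics/w1.png

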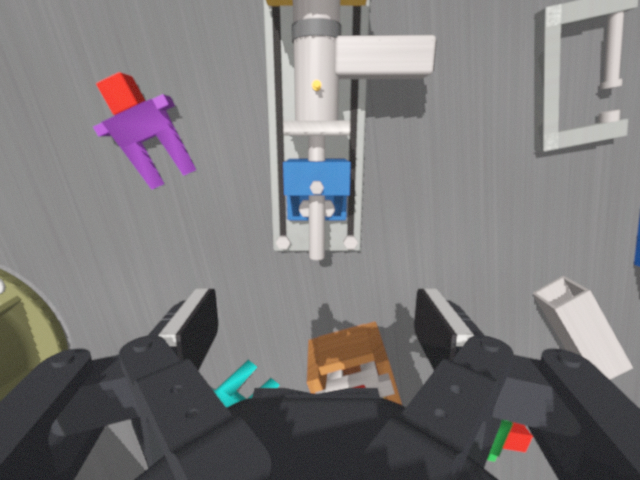

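```bash
python3 - <<'E'
import cv2
im=cv2.imread("pics/w1.png")
cv2.imwrite("pics/c4.png",cv2.resize(im[105:265,260:380],None,fx=5,fy=5,interpolation=cv2.INTER_CUBIC)[:600])
E
```

```text
(no output)
```

View pics/c4.png

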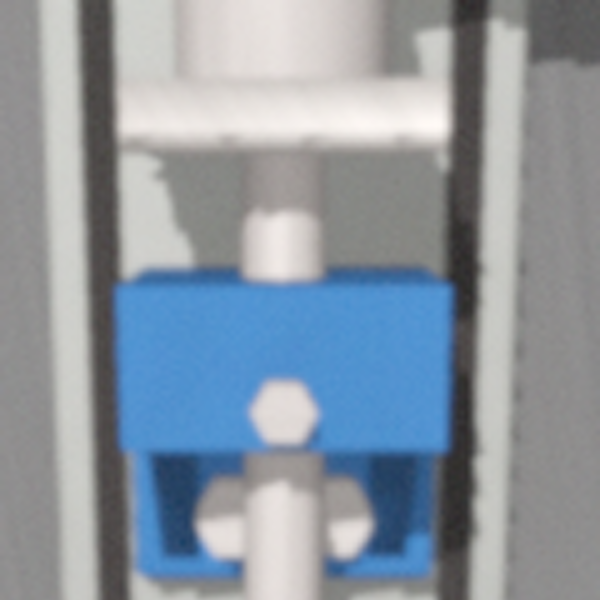

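```bash
python3 - <<'E'
from h import *
m=bot.camera_model("wrist")
t=onz(m,[(282.6,161.2),(350.6,161.2)],.07); p=onz(m,[(283,133.8),(350,133.8)],.072)
print(t.round(4).tolist(),np.linalg.norm(t[1]-t[0]));print(p.round(4).tolist(),np.linalg.norm(p[1]-p[0]))
d=t[1]-t[0];print("jig angle",np.degrees(np.arctan2(d[1],d[0])))
T,Pm=t.mean(0),p.mean(0);print(T,Pm,Pm-T,np.linalg.norm(Pm-T))
# mandrel axis: lower centreline points at top of mandrel z=.054 
a=onz(m,[(316.9,256),(316.5,140)],.054);d=a[1]-a[0];print(a.round(4).tolist(),np.degrees(np.arctan2(-d[0],d[1])))
# base plate edges
b=onz(m,[(274.5,250),(267.5,30),(359,250),(366.5,30)],.012);print(b.round(4).tolist())
for i in (0,2):
  d=b[i+1]-b[i];print(np.degrees(np.arctan2(-d[0],d[1])))
E
```

```text
[[0.4333, 0.1656, 0.07], [0.4932, 0.1564, 0.07]] 0.060560640282696726
[[0.438, 0.1884, 0.072], [0.4953, 0.1796, 0.072]] 0.0579358212505577
jig angle -8.682496410295316
[0.46325234 0.16098187 0.07      ] [0.46666292 0.18402002 0.072     ] [0.00341057 0.02303816 0.002     ] 0.02337495725285621
[[0.4492, 0.0666, 0.054], [0.4659, 0.1788, 0.054]] -8.441811775778179
[[0.4001, 0.066, 0.012], [0.4348, 0.2849, 0.012], [0.4958, 0.0514, 0.012], [0.5281, 0.2706, 0.012]]
-9.002624127280411
-8.388854749916074
```

```bash
python3 -m pendant '[{"dx":-40,"dy":10,"dz":0,"twist":-4},{"dx":-85,"dy":21,"dz":0,"twist":-8},{"dx":-130,"dy":33,"dz":0,"twist":-12},{"dx":-175,"dy":45,"dz":0,"twist":-16},{"dx":-220,"dy":57,"dz":0,"twist":-19.3}]' 50; 
python3 -c "
from h import *
go([.491,-.241,.23],10.5)"
```

```text
time: 2.1
ee_pos: [0.4782, -0.113, 0.231]
tcp_rot: [0.637, 0.771, -0.0, -0.0]
wrist_force: [0.6, 0.8, 0.2]
finger_gap: 0.586
t 2.1 pos [ 0.4782 -0.113   0.231 ] ang 10.89 F [0.6 0.8 0.2] gap 50.1
shift [-128.1  -11.6    1. ] twist 0.4
```

```bash
python3 -m pendant '[{"dx":-42,"dy":-4,"dz":0,"twist":0},{"dx":-85,"dy":-8,"dz":0,"twist":0},{"dx":-128,"dy":-11,"dz":0,"twist":0},{"dx":-128,"dy":-11,"dz":0,"twist":0}]' 50; 
python3 -c "
from h import *
go([.491,-.241,.23],10.5)
shot('wrist','w2')"
```

```text
time: 2.5
ee_pos: [0.4923, -0.2432, 0.2306]
tcp_rot: [0.638, 0.77, -0.001, 0.0]
wrist_force: [-1.0, -0.0, -0.1]
finger_gap: 0.586
t 2.5 pos [ 0.4923 -0.2432  0.2306] ang 10.74 F [-1.  -0.  -0.1] gap 50.0
shift [ 2.4 -0.8  0.6] twist 0.2
```

View pics/w2.png

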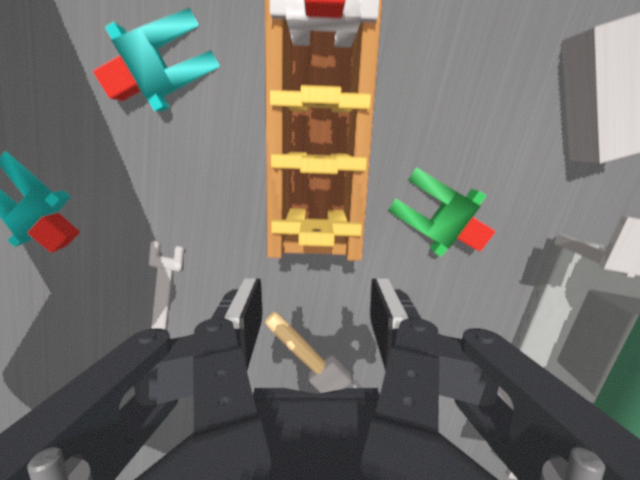

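```bash
python3 - <<'E'
import cv2
im=cv2.imread("pics/w2.png")
cv2.imwrite("pics/c5.png",cv2.resize(im[140:260,255:390],None,fx=5,fy=5,interpolation=cv2.INTER_CUBIC))
cv2.imwrite("pics/c6.png",cv2.resize(im[0:120,255:390],None,fx=5,fy=5,interpolation=cv2.INTER_CUBIC))
E
```

```text
(no output)
```

View pics/c5.png

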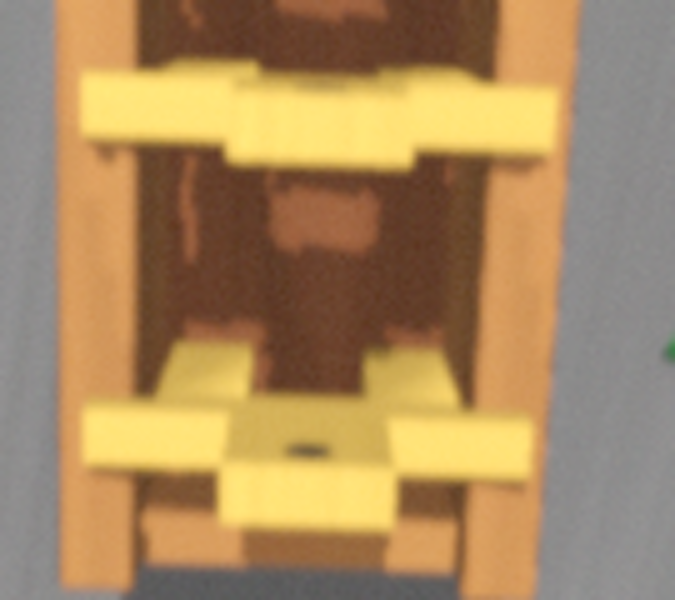

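View pics/c6.png

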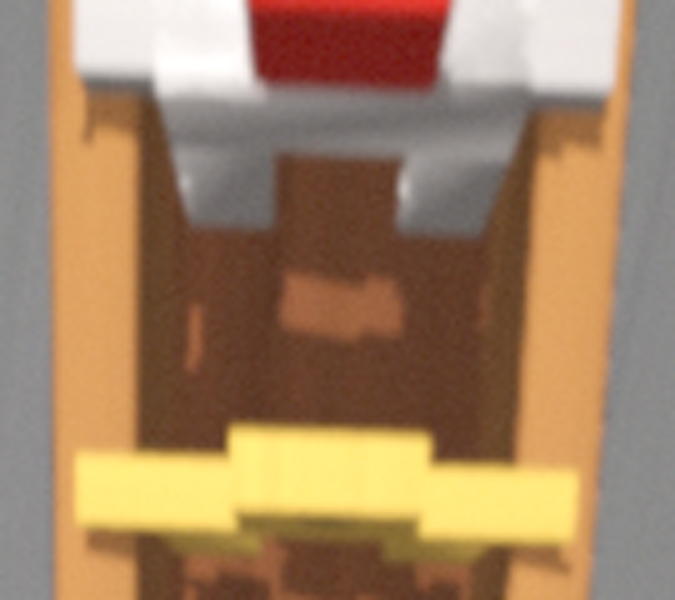

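```bash
python3 - <<'E'
from h import *
m=bot.camera_model("wrist")
f=lambda u,v,oy:((u+.5)/5-.5+255,(v+.5)/5-.5+oy)
t=onz(m,[f(329,472,0),f(320,127,140),f(308,495,140)],.118);print("tabs",t.round(4).tolist(),np.linalg.norm(np.diff(t,axis=0),axis=1))
d=t[0]-t[2];print("rack ang",np.degrees(np.arctan2(-d[0],d[1])))
e=onz(m,[f(75,490,0),f(578,507,0),f(81,106,140),f(558,122,140),f(82,436,140),f(532,449,140)],.086)
for i in (0,2,4):
  d=e[i+1]-e[i];print("ears",np.linalg.norm(d),np.degrees(np.arctan2(d[1],d[0])),((e[i]+e[i+1])/2).round(4))
w=onz(m,[f(75,490,0),f(50,300,0),f(60,560,140)],.078);print(np.degrees(np.arctan2(-(w[1]-w[2])[0],(w[1]-w[2])[1])))
# wedge faces on rack -y side
th=np.radians(10.6);ry=np.array([-np.sin(th),np.cos(th),0])
q=onz(m,[f(262,80,0),f(435,85,0),f(118,75,0),f(570,95,0),f(232,228,0),f(440,235,0),f(340,150,0)],[.088,.088,.088,.088,.012,.012,.060])
print("wedge pts y in rack",(q@ry-t[0]@ry).round(4), q.round(4).tolist())
E
```

```text
tabs [[0.4757, -0.1432, 0.118], [0.4838, -0.1919, 0.118], [0.493, -0.249, 0.118]] [0.04935626 0.05785381]
rack ang 9.286965756734194
ears 0.08067499439843841 9.0462149145022 [ 0.4758 -0.1434  0.086 ]
ears 0.08058622156485555 8.977671855601287 [ 0.4841 -0.1922  0.086 ]
ears 0.08037259235040091 9.160132192085552 [ 0.4928 -0.249   0.086 ]
9.016040148018762
wedge pts y in rack [0.0573 0.0567 0.0578 0.0555 0.0558 0.0548 0.0559] [[0.4552, -0.0888, 0.088], [0.4807, -0.0846, 0.088], [0.434, -0.0922, 0.088], [0.5007, -0.0821, 0.088], [0.4478, -0.0917, 0.012], [0.4875, -0.0853, 0.012], [0.4674, -0.0879, 0.06]]
```

```bash

python3 -c "
from h import *
go([.4757,-.1433,.14],9.1)"
```

```text
t 2.55 pos [ 0.4918 -0.2409  0.2306] ang 10.81 F [-0.3  0.1 -1.1] gap 50.2
shift [98.9  2.6 90.6] twist 1.7
```

```bash
python3 -m pendant '[{"dx":35,"dy":1,"dz":0,"twist":1.7},{"dx":75,"dy":2,"dz":0,"twist":1.7},{"dx":98.9,"dy":2.6,"dz":15,"twist":1.7},{"dx":98.9,"dy":2.6,"dz":55,"twist":1.7},{"dx":98.9,"dy":2.6,"dz":90,"twist":1.7}]' 50; 
python3 -c "
from h import *
go([.4757,-.1433,.091],9.1)
shot('wrist','w3')"
```

```text
time: 3.05
ee_pos: [0.4757, -0.1398, 0.1402]
tcp_rot: [0.647, 0.763, 0.0, -0.0]
wrist_force: [0.9, -0.0, -0.7]
finger_gap: 0.585
t 3.05 pos [ 0.4757 -0.1398  0.1402] ang 9.39 F [ 0.9 -0.  -0.7] gap 50.0
shift [-3.5 -0.6 49.2] twist 0.3
```

View pics/w3.png

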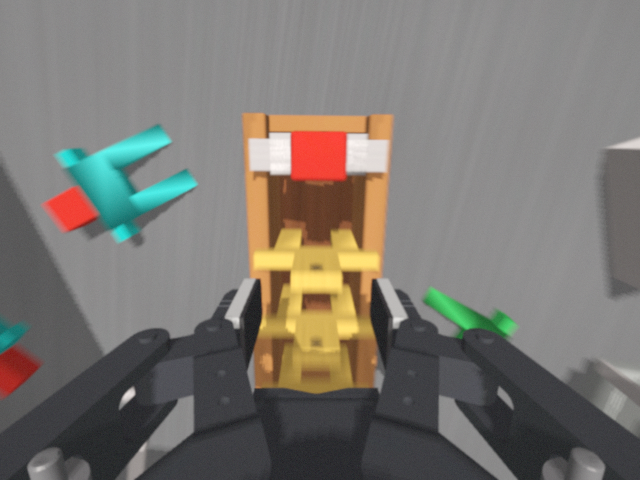

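```bash
python3 -c "
from h import *
m=bot.camera_model('wrist')
print(onz(m,[(318.5,155.5),(291.5,155),(345.5,156)],.120).round(4).tolist(), onz(m,[(249,155),(388,156)],.088).round(4).tolist())
print(onz(m,[(317,282)],.118))"
python3 -m pendant '[{"dx":-3.5,"dy":-0.6,"dz":10,"twist":0.3},{"dx":-3.5,"dy":-0.6,"dz":30,"twist":0.3},{"dx":-3.5,"dy":-0.6,"dz":48,"twist":0.3},{"dx":-3.5,"dy":-0.6,"dz":49,"twist":0.3}]' 50; python3 -m pendant '[{"dx":0,"dy":0,"dz":0,"twist":0},{"dx":0,"dy":0,"dz":0,"twist":0},{"dx":0,"dy":0,"dz":0,"twist":0}]' 20 60
python3 -c "
from h import *
go([.4757,-.1433,.2],9.1)"
```

```text
[[0.4624, -0.0783, 0.12], [0.4501, -0.0802, 0.12], [0.4747, -0.0765, 0.12]] [[0.4247, -0.0858, 0.088], [0.5005, -0.0738, 0.088]]
[[ 0.4721961  -0.14149089  0.118     ]]
time: 3.5
ee_pos: [0.4703, -0.1412, 0.0844]
tcp_rot: [0.649, 0.761, -0.002, -0.006]
wrist_force: [-0.2, -0.6, 0.3]
finger_gap: 0.577
time: 3.8
ee_pos: [0.4728, -0.1413, 0.0862]
tcp_rot: [0.649, 0.761, -0.0, -0.004]
wrist_force: [5.1, 1.2, 0.3]
finger_gap: 0.314
t 3.8 pos [ 0.4728 -0.1413  0.0862] ang 9.14 F [5.1 1.2 0.3] gap 26.8
shift [  -1.8    1.9 -113.8] twist 0.0
```

```bash
python3 -m pendant '[{"dx":0,"dy":0,"dz":0,"twist":0},{"dx":0,"dy":0,"dz":0,"twist":0}]'
python3 -c "
from h import *
go([.4757,-.1433,.2],9.1); shot('wrist','w4'); shot('side','s4')"
```

```text
time: 4.0
ee_pos: [0.4729, -0.1414, 0.0867]
tcp_rot: [0.649, 0.761, -0.0, -0.004]
wrist_force: [2.2, -0.1, -1.8]
finger_gap: 0.312
t 4.0 pos [ 0.4729 -0.1414  0.0867] ang 9.13 F [ 2.2 -0.1 -1.8] gap 26.7
shift [  -1.7    1.9 -113.3] twist 0.0
```

View pics/w4.png

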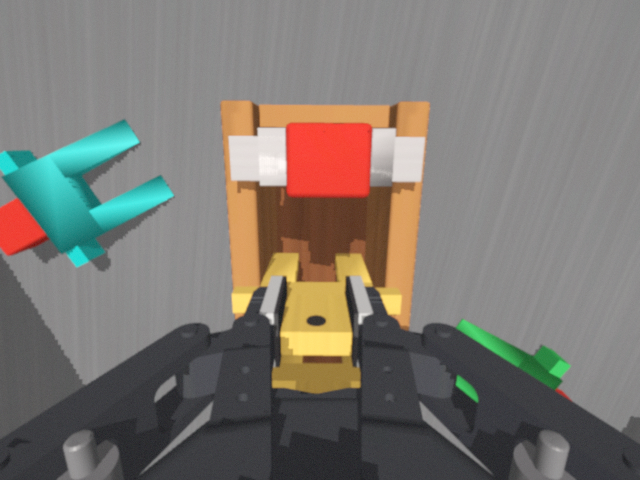

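```bash
python3 -m pendant '[{"dx":0,"dy":0,"dz":0,"twist":0},{"dx":0,"dy":0,"dz":-5,"twist":0},{"dx":0,"dy":0,"dz":-5,"twist":0}]' 45
python3 -c "
from h import *
go([.4757,-.1433,.092],9.1)"
python3 -m pendant '[{"dx":0,"dy":0,"dz":0,"twist":0},{"dx":0,"dy":0,"dz":0,"twist":0},{"dx":0,"dy":0,"dz":0,"twist":0},{"dx":0,"dy":0,"dz":0,"twist":0}]' 20 60
python3 -c "
from h import *
go([.4757,-.1433,.2],9.1)"
```

```text
time: 4.4
ee_pos: [0.4729, -0.1416, 0.092]
tcp_rot: [0.649, 0.761, -0.0, -0.004]
wrist_force: [0.2, -0.6, -0.4]
finger_gap: 0.528
t 4.4 pos [ 0.4729 -0.1416  0.092 ] ang 9.12 F [ 0.2 -0.6 -0.4] gap 45.1
shift [-2.1  2.5 -0. ] twist 0.0
time: 4.8
ee_pos: [0.4732, -0.1417, 0.0925]
tcp_rot: [0.649, 0.761, -0.0, -0.003]
wrist_force: [-0.4, 0.7, 5.7]
finger_gap: 0.315
t 4.8 pos [ 0.4732 -0.1417  0.0925] ang 9.12 F [-0.4  0.7  5.7] gap 26.9
shift [  -1.5    1.7 -107.6] twist 0.0
```

```bash
python3 -m pendant '[{"dx":0,"dy":0,"dz":-10,"twist":0},{"dx":0,"dy":0,"dz":-40,"twist":0},{"dx":0,"dy":0,"dz":-80,"twist":0},{"dx":15,"dy":0,"dz":-115,"twist":0},{"dx":50,"dy":0,"dz":-115,"twist":4}]'
python3 -c "
from h import *
go([.465,.1725,.21],-8.6)"
```

```text
time: 5.3
ee_pos: [0.469, -0.0945, 0.2127]
tcp_rot: [0.677, 0.736, 0.001, 0.001]
wrist_force: [1.3, 0.1, -2.7]
finger_gap: 0.315
t 5.3 pos [ 0.469  -0.0945  0.2127] ang 4.85 F [ 1.3  0.1 -2.7] gap 26.9
shift [266.3  18.6   3. ] twist 13.5
```

```bash
python3 -m pendant '[{"dx":45,"dy":3,"dz":0,"twist":3},{"dx":92,"dy":6,"dz":0,"twist":6},{"dx":140,"dy":9,"dz":0,"twist":9},{"dx":188,"dy":12,"dz":0,"twist":12},{"dx":230,"dy":15,"dz":0,"twist":13.5}]'
python3 -c "
from h import *
go([.465,.1725,.20],-8.6)"
```

```text
time: 5.8
ee_pos: [0.4634, 0.1379, 0.213]
tcp_rot: [0.759, 0.651, 0.001, 0.0]
wrist_force: [0.1, -0.3, -3.1]
finger_gap: 0.313
t 5.8 pos [0.4634 0.1379 0.213 ] ang -8.71 F [ 0.1 -0.3 -3.1] gap 26.8
shift [34.4 -3.7 13.1] twist -0.1
```

```bash
python3 -m pendant '[{"dx":25,"dy":-2,"dz":0,"twist":-0.1},{"dx":34.4,"dy":-3.7,"dz":13,"twist":-0.1},{"dx":34.4,"dy":-3.7,"dz":23,"twist":-0.1},{"dx":34.4,"dy":-3.7,"dz":23,"twist":-0.1},{"dx":34.4,"dy":-3.7,"dz":23,"twist":-0.1}]'
python3 -c "
from h import *
go([.465,.1725,.20],-8.6); m,im=shot('wrist','w5'); shot('side','s5');shot('top','t5')
cv2.imwrite('pics/c7.png',cv2.resize(im[180:400,240:400],None,fx=3.5,fy=2.7))"
```

```text
time: 6.3
ee_pos: [0.4644, 0.1709, 0.1894]
tcp_rot: [0.759, 0.651, -0.0, 0.0]
wrist_force: [-0.6, -0.6, -1.7]
finger_gap: 0.311
t 6.3 pos [0.4644 0.1709 0.1894] ang -8.71 F [-0.6 -0.6 -1.7] gap 26.5
shift [  1.6   0.4 -10.6] twist -0.1
```

View pics/w5.png

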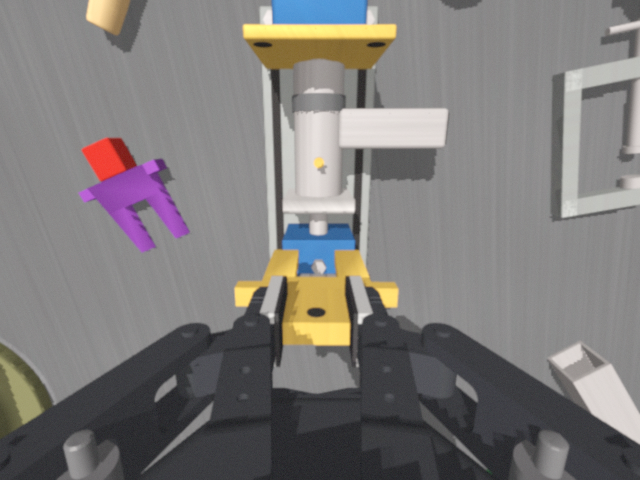

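```bash
python3 -c "
import cv2
im=cv2.imread('pics/w5.png')
cv2.imwrite('pics/c8.png',cv2.resize(im[185:315,230:405],None,fx=4.5,fy=4.5,interpolation=cv2.INTER_CUBIC))"
```

```text
(no output)
```

View pics/c8.png

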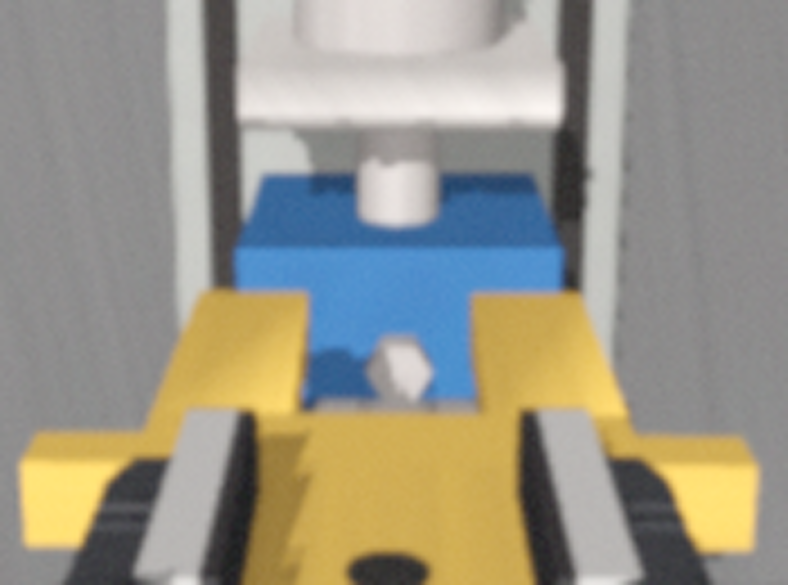

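```bash
python3 - <<'E'
from h import *
m=bot.camera_model("wrist"); o=bot.observe()
f=lambda u,v:((u+.5)/4.5-.5+230,(v+.5)/4.5-.5+185)
zf=.1894-.0685
Q=onz(m,[f(235,246),f(562,246),f(240,126),f(563,126),f(200,292),f(580,292),f(25,432),f(752,437),f(22,462),f(757,466)],[.07,.07,.072,.072,zf,zf,zf+.054,zf+.054,zf+.062,zf+.062])
th=np.radians(-8.65);jx=np.array([np.cos(th),np.sin(th),0]);jy=np.array([-np.sin(th),np.cos(th),0])
c=(Q[0]+Q[1])/2
print(np.c_[(Q-c)@jx,(Q-c)@jy].round(4)); print("tcp",(o["ee_pos"]-c)@jx,(o["ee_pos"]-c)@jy,"tail",c)
for i in (0,2,4,6,8): d=Q[i+1]-Q[i];print(np.degrees(np.arctan2(d[1],d[0])),np.linalg.norm(d))
E
```

```text
[[-0.03    0.    ]
 [ 0.03   -0.    ]
 [-0.0283  0.023 ]
 [ 0.0292  0.0229]
 [-0.0301  0.0084]
 [ 0.0266  0.0083]
 [-0.0436  0.0099]
 [ 0.0394  0.0091]
 [-0.0421  0.0099]
 [ 0.0381  0.0093]]
tcp -0.0021004594661728666 0.011297874725368837 tail [0.4657031  0.16003696 0.07      ]
-8.702406730277056 0.05999236501380114
-8.69327535359582 0.057474732968720604
-8.706713609783831 0.05670531116390193
-9.147323452898194 0.0830435463762768
-9.062733417900596 0.08016293891150467
```

```bash
python3 -m pendant '[{"dx":6,"dy":2,"dz":10,"twist":0},{"dx":6,"dy":2,"dz":30,"twist":0},{"dx":6,"dy":2,"dz":35,"twist":0},{"dx":6,"dy":2,"dz":35,"twist":0},{"dx":6,"dy":2,"dz":35,"twist":0}]'
python3 -c "
from h import *
go([.465,.1725,.20],-8.6); m,im=shot('wrist','w6');
cv2.imwrite('pics/c9.png',cv2.resize(im[195:325,230:405],None,fx=4.5,fy=4.5,interpolation=cv2.INTER_CUBIC))"
```

```text
time: 6.95
ee_pos: [0.4685, 0.1772, 0.1557]
tcp_rot: [0.759, 0.651, 0.001, 0.0]
wrist_force: [-0.6, -0.7, -2.5]
finger_gap: 0.312
t 6.95 pos [0.4685 0.1772 0.1557] ang -8.72 F [-0.6 -0.7 -2.5] gap 26.7
shift [ -5.2  -2.7 -44.3] twist -0.1
```

View pics/c9.png

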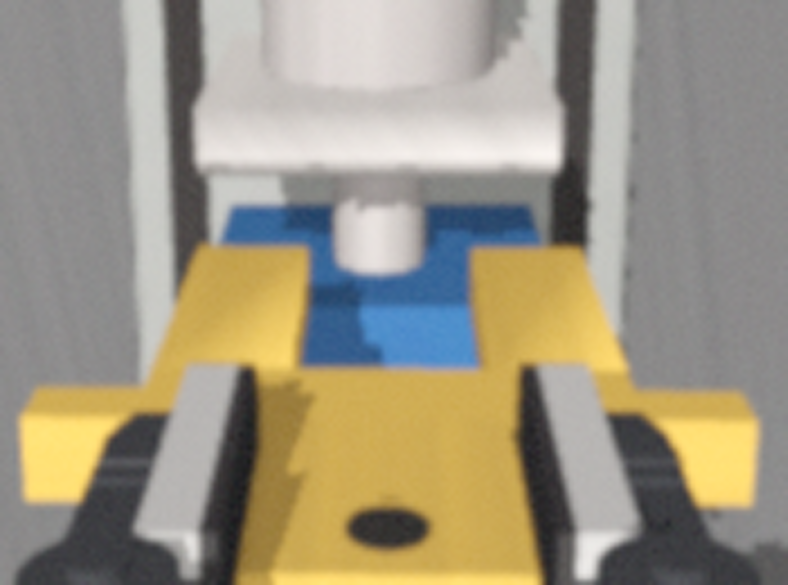

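```bash
python3 - <<'E'
from h import *
m=bot.camera_model("wrist"); o=bot.observe()
f=lambda u,v:((u+.5)/4.5-.5+230,(v+.5)/4.5-.5+195)
zf=.1557-.0685
Q=onz(m,[f(378,304),f(197,170),f(563,168),f(200,246),f(582,246),f(22,415),f(757,420),f(342,210),f(418,210),f(22,502),f(757,507),f(268,572),f(545,572)],[.07,.072,.072,zf,zf,zf+.062,zf+.062,.05,.05,zf+.062,zf+.062,zf+.094,zf+.094])
th=np.radians(-8.65);jx=np.array([np.cos(th),np.sin(th),0]);jy=np.array([-np.sin(th),np.cos(th),0])
c=Q[0]
print(np.c_[(Q-c)@jx,(Q-c)@jy].round(4)); print("tcp",(o["ee_pos"]-c)@jx,(o["ee_pos"]-c)@jy,"tail",c)
E
```

```text
[[ 0.      0.    ]
 [-0.0284  0.0232]
 [ 0.0291  0.0235]
 [-0.0264  0.0158]
 [ 0.0304  0.0157]
 [-0.0383  0.0174]
 [ 0.0415  0.0167]
 [-0.0063  0.0098]
 [ 0.0069  0.0098]
 [-0.039   0.007 ]
 [ 0.0422  0.0062]
 [-0.0093  0.0173]
 [ 0.0151  0.0172]]
tcp 0.0015306688104019233 0.01828388873779253 tail [0.46453108 0.15948447 0.07      ]
```

```bash
python3 -m pendant '[{"dx":0,"dy":-1.8,"dz":0,"twist":0},{"dx":0,"dy":-1.8,"dz":10,"twist":0},{"dx":0,"dy":-1.8,"dz":25,"twist":0},{"dx":0,"dy":-1.8,"dz":40,"twist":0},{"dx":0,"dy":-1.8,"dz":50,"twist":0}]'
python3 -c "
from h import *
go([.465,.1725,.20],-8.6); m,im=shot('wrist','w7');
cv2.imwrite('pics/c10.png',cv2.resize(im[195:325,230:405],None,fx=4.5,fy=4.5,interpolation=cv2.INTER_CUBIC))"
```

```text
time: 7.5
ee_pos: [0.4665, 0.1775, 0.1048]
tcp_rot: [0.759, 0.651, 0.001, 0.0]
wrist_force: [0.0, -0.4, -3.0]
finger_gap: 0.313
t 7.5 pos [0.4665 0.1775 0.1048] ang -8.71 F [ 0.  -0.4 -3. ] gap 26.7
shift [ -5.   -0.6 -95.3] twist -0.1
```

View pics/c10.png

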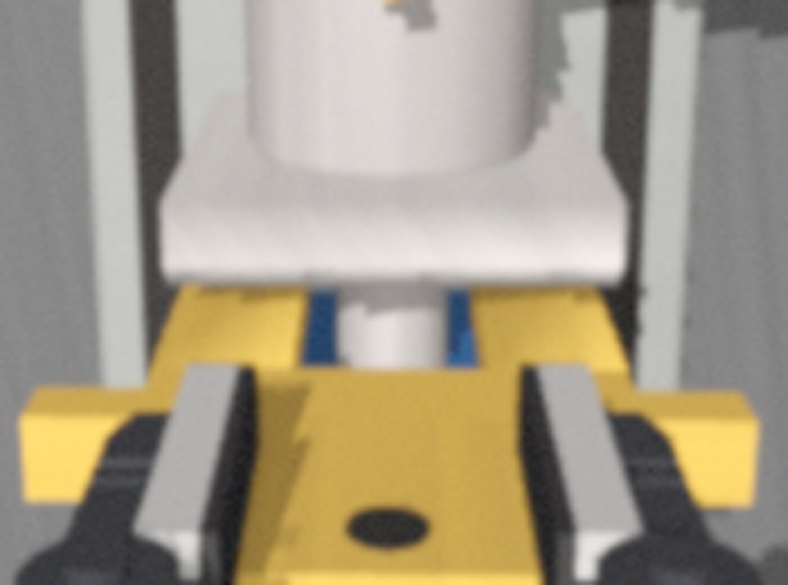

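```bash
python3 -m pendant '[{"dx":0,"dy":0,"dz":8,"twist":0},{"dx":0,"dy":0,"dz":17,"twist":0},{"dx":0,"dy":0,"dz":22,"twist":0},{"dx":0,"dy":0,"dz":22,"twist":0},{"dx":0,"dy":0,"dz":22,"twist":0}]'
python3 -m pendant '[{"dx":-2,"dy":0,"dz":0,"twist":0},{"dx":-4,"dy":0,"dz":0,"twist":0},{"dx":-6,"dy":0,"dz":0,"twist":0},{"dx":-7,"dy":0,"dz":0,"twist":0},{"dx":-7,"dy":0,"dz":0,"twist":0}]'
python3 -c "
from h import *
go([.465,.1725,.20],-8.6)"
```

```text
time: 8.05
ee_pos: [0.4658, 0.1772, 0.0816]
tcp_rot: [0.759, 0.651, 0.0, 0.0]
wrist_force: [-0.7, -0.4, -2.5]
finger_gap: 0.314
time: 8.55
ee_pos: [0.4649, 0.1705, 0.0818]
tcp_rot: [0.759, 0.651, 0.0, -0.0]
wrist_force: [-0.9, 1.5, -1.6]
finger_gap: 0.316
t 8.55 pos [0.4649 0.1705 0.0818] ang -8.71 F [-0.9  1.5 -1.6] gap 27.0
shift [ 2.100e+00 -1.000e-01 -1.182e+02] twist -0.1
```

```bash
for i in 1 ; do python3 -m pendant '[{"dx":-0.5,"dy":0,"dz":0,"twist":0},{"dx":-1,"dy":0,"dz":0,"twist":0},{"dx":-1,"dy":0,"dz":0,"twist":0}]'; done; python3 -m pendant '[{"dx":-1,"dy":0,"dz":0,"twist":0},{"dx":-2,"dy":0,"dz":0,"twist":0},{"dx":-2,"dy":0,"dz":0,"twist":0}]'
```

```text
time: 8.85
ee_pos: [0.4649, 0.1702, 0.0819]
tcp_rot: [0.759, 0.651, 0.001, -0.001]
wrist_force: [0.8, 5.3, -3.8]
finger_gap: 0.311
time: 9.15
ee_pos: [0.4648, 0.17, 0.0819]
tcp_rot: [0.758, 0.652, 0.002, -0.002]
wrist_force: [-0.2, 8.3, -6.1]
finger_gap: 0.309
```

```bash
python3 -m pendant '[{"dx":4,"dy":0,"dz":0,"twist":0},{"dx":8,"dy":0,"dz":0,"twist":0},{"dx":11,"dy":0,"dz":0,"twist":0},{"dx":12.5,"dy":0,"dz":0,"twist":0},{"dx":12.5,"dy":0,"dz":0,"twist":0}]';python3 -m pendant '[{"dx":1,"dy":0,"dz":0,"twist":0},{"dx":2,"dy":0,"dz":0,"twist":0},{"dx":2,"dy":0,"dz":0,"twist":0}]'
```

```text
time: 9.65
ee_pos: [0.4667, 0.1824, 0.0819]
tcp_rot: [0.758, 0.652, 0.002, -0.002]
wrist_force: [-0.0, 0.3, -3.2]
finger_gap: 0.313
time: 9.95
ee_pos: [0.4668, 0.1839, 0.0819]
tcp_rot: [0.758, 0.652, 0.002, -0.002]
wrist_force: [0.1, -2.0, -1.8]
finger_gap: 0.314
```

```bash
python3 -m pendant '[{"dx":0.7,"dy":0,"dz":0,"twist":0},{"dx":1.5,"dy":0,"dz":0,"twist":0},{"dx":1.5,"dy":0,"dz":0,"twist":0}]';python3 -m pendant '[{"dx":0.7,"dy":0,"dz":0,"twist":0},{"dx":1.5,"dy":0,"dz":0,"twist":0},{"dx":1.5,"dy":0,"dz":0,"twist":0}]'; python3 -m pendant '[{"dx":0.7,"dy":0,"dz":0,"twist":0},{"dx":1.5,"dy":0,"dz":0,"twist":0},{"dx":1.5,"dy":0,"dz":0,"twist":0}]'
```

```text
time: 10.25
ee_pos: [0.4671, 0.1854, 0.0819]
tcp_rot: [0.758, 0.652, 0.002, -0.002]
wrist_force: [-0.5, -1.8, -1.1]
finger_gap: 0.308
time: 10.55
ee_pos: [0.4672, 0.1862, 0.0819]
tcp_rot: [0.758, 0.652, 0.001, -0.001]
wrist_force: [-0.8, -5.5, -0.2]
finger_gap: 0.314
time: 10.85
ee_pos: [0.4672, 0.1863, 0.0819]
tcp_rot: [0.759, 0.652, 0.0, 0.0]
wrist_force: [-0.6, -6.3, 1.5]
finger_gap: 0.313
```

```bash
python3 -m pendant '[{"dx":-4,"dy":0,"dz":0,"twist":0},{"dx":-8,"dy":0,"dz":0,"twist":0},{"dx":-12,"dy":0,"dz":0,"twist":0},{"dx":-15.5,"dy":0,"dz":0,"twist":0},{"dx":-15.5,"dy":0,"dz":0,"twist":0}]';python3 -m pendant '[{"dx":0,"dy":0,"dz":1,"twist":0},{"dx":0,"dy":0,"dz":2,"twist":0},{"dx":0,"dy":0,"dz":2,"twist":0}]'
python3 -c "
from h import *
go([.4645,.1704,.20],-8.7)"
```

```text
time: 11.35
ee_pos: [0.4649, 0.1708, 0.082]
tcp_rot: [0.759, 0.651, 0.0, -0.0]
wrist_force: [0.3, 0.1, -3.3]
finger_gap: 0.313
time: 11.65
ee_pos: [0.4652, 0.171, 0.0805]
tcp_rot: [0.759, 0.652, 0.001, 0.0]
wrist_force: [-1.0, -0.7, 2.6]
finger_gap: 0.31
t 11.65 pos [0.4652 0.171  0.0805] ang -8.68 F [-1.  -0.7  2.6] gap 26.5
shift [  -0.6   -0.5 -119.5] twist 0.0
```

```bash
python3 -m pendant '[{"dx":0,"dy":0,"dz":0,"twist":0},{"dx":0,"dy":0,"dz":0,"twist":0},{"dx":0,"dy":0,"dz":-3,"twist":0},{"dx":0,"dy":0,"dz":-20,"twist":0},{"dx":0,"dy":0,"dz":-50,"twist":0}]' 45; python3 -m pendant '[{"dx":-25,"dy":0,"dz":-40,"twist":0},{"dx":-40,"dy":0,"dz":-60,"twist":0},{"dx":-40,"dy":0,"dz":-60,"twist":0},{"dx":-40,"dy":0,"dz":-60,"twist":0}]'
python3 -c "
from h import *
go([.4645,.1704,.20],-8.7); m,im=shot('wrist','w8');shot('side','s8')
cv2.imwrite('pics/c11.png',cv2.resize(im[80:280,230:400],None,fx=3,fy=3,interpolation=cv2.INTER_CUBIC))"
```

```text
time: 12.15
ee_pos: [0.4635, 0.1704, 0.1294]
tcp_rot: [0.759, 0.652, -0.001, -0.001]
wrist_force: [0.2, 0.2, -0.1]
finger_gap: 0.522
time: 12.55
ee_pos: [0.458, 0.131, 0.1896]
tcp_rot: [0.759, 0.651, -0.001, -0.001]
wrist_force: [-0.0, 0.0, -0.0]
finger_gap: 0.53
t 12.55 pos [0.458  0.131  0.1896] ang -8.72 F [-0.  0. -0.] gap 45.3
shift [ 39.9   0.4 -10.4] twist -0.0
```

View pics/c11.png

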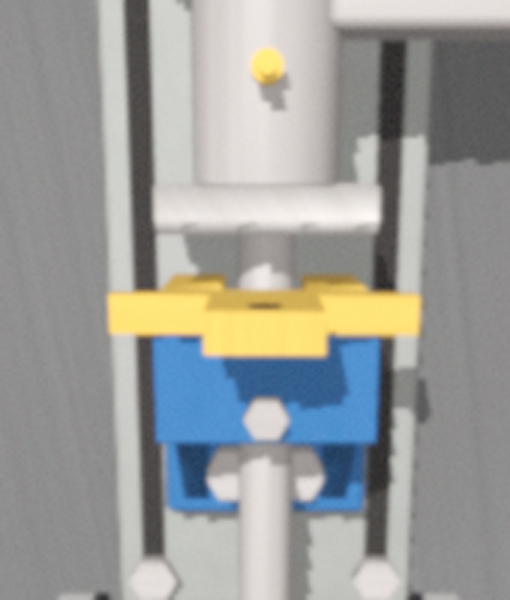

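View pics/s8.png

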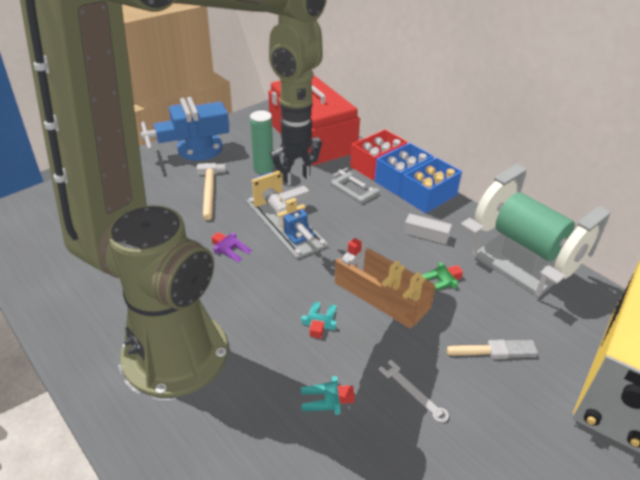

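```bash
python3 -m pendant '[{"dx":-35,"dy":6,"dz":0,"twist":-4},{"dx":-80,"dy":14,"dz":0,"twist":-8},{"dx":-125,"dy":23,"dz":0,"twist":-12},{"dx":-170,"dy":31,"dz":0,"twist":-16},{"dx":-195,"dy":36,"dz":0,"twist":-17.8}]';python3 -c "
from h import *
go([.464,-.0775,.185],9.1)"
```

```text
time: 13.15
ee_pos: [0.4624, -0.0692, 0.187]
tcp_rot: [0.648, 0.761, -0.003, -0.002]
wrist_force: [0.4, 0.9, -0.7]
finger_gap: 0.526
t 13.15 pos [ 0.4624 -0.0692  0.187 ] ang 9.18 F [ 0.4  0.9 -0.7] gap 44.9
shift [-8.5  0.3  2. ] twist 0.1
```

```bash
python3 -m pendant '[{"dx":-5,"dy":0,"dz":0,"twist":0},{"dx":-8.5,"dy":0,"dz":0,"twist":0},{"dx":-8.5,"dy":0,"dz":0,"twist":0},{"dx":-8.5,"dy":0,"dz":0,"twist":0}]';python3 -c "
from h import *
go([.464,-.0775,.185],9.1);m,im=shot('wrist','w9')
cv2.imwrite('pics/c12.png',cv2.resize(im[160:310,230:405],None,fx=4,fy=4,interpolation=cv2.INTER_CUBIC))"
```

```text
time: 13.55
ee_pos: [0.4636, -0.0764, 0.1866]
tcp_rot: [0.648, 0.762, -0.003, -0.003]
wrist_force: [-0.1, 0.2, -0.4]
finger_gap: 0.532
t 13.55 pos [ 0.4636 -0.0764  0.1866] ang 9.26 F [-0.1  0.2 -0.4] gap 45.4
shift [-1.2  0.2  1.6] twist 0.2
```

View pics/c12.png

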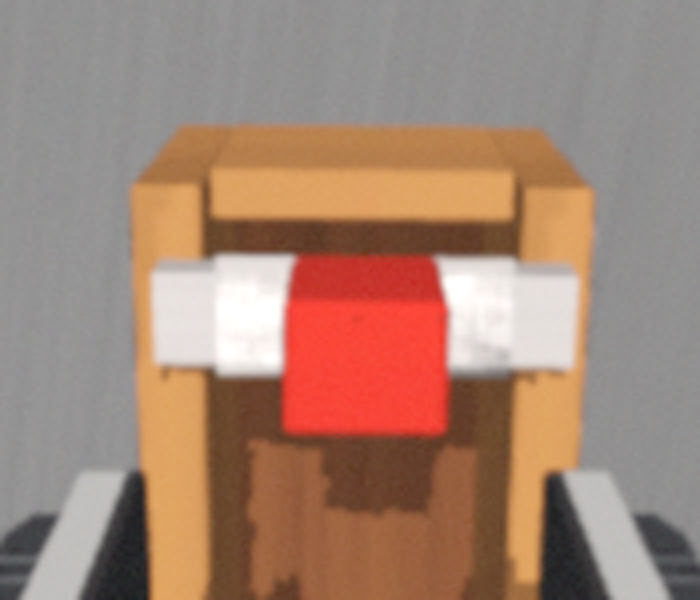

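```bash
python3 - <<'E'
from h import *
m=bot.camera_model("wrist"); o=bot.observe()
f=lambda u,v:((u+.5)/4-.5+230,(v+.5)/4-.5+160)
Q=onz(m,[f(287,302),f(444,302),f(284,433),f(447,433),f(365,367),f(152,363),f(575,364),f(152,266),f(575,268)],[.12]*5+[.088]*4)
T=R.from_quat(o["tcp_rot"]).as_matrix()
print(((Q-o["ee_pos"])@T*1000).round(1))
d=Q[6]-Q[5];print(np.degrees(np.arctan2(d[1],d[0])))
E
```

```text
[[  7.9 -10.   66.9]
 [  8.   15.7  66.7]
 [-15.1 -10.8  66.9]
 [-15.   16.7  66.7]
 [ -3.3   2.8  66.8]
 [-13.7 -37.4  99.1]
 [-13.6  43.5  98.5]
 [  5.5 -36.6  99.1]
 [  5.4  42.6  98.5]]
9.313389928699996
```

```bash
python3 -m pendant '[{"dx":-3,"dy":2.8,"dz":5,"twist":0},{"dx":-3,"dy":2.8,"dz":30,"twist":0},{"dx":-3,"dy":2.8,"dz":60,"twist":0},{"dx":-3,"dy":2.8,"dz":80,"twist":0},{"dx":-3,"dy":2.8,"dz":85,"twist":0}]';python3 -m pendant '[{"dx":0,"dy":0,"dz":3,"twist":0},{"dx":0,"dy":0,"dz":5,"twist":0},{"dx":0,"dy":0,"dz":5,"twist":0}]';python3 -c "
from h import *
go([.464,-.0775,.094],9.1)"
```

```text
time: 14.1
ee_pos: [0.4646, -0.0781, 0.0994]
tcp_rot: [0.647, 0.762, -0.004, -0.004]
wrist_force: [0.4, -0.9, 1.0]
finger_gap: 0.524
time: 14.4
ee_pos: [0.4651, -0.0781, 0.095]
tcp_rot: [0.647, 0.762, -0.003, -0.004]
wrist_force: [1.0, 1.3, 0.2]
finger_gap: 0.526
t 14.4 pos [ 0.4651 -0.0781  0.095 ] ang 9.34 F [1.  1.3 0.2] gap 44.9
shift [ 0.8 -1.   1. ] twist 0.2
```

```bash
python3 -m pendant '[{"dx":0,"dy":0,"dz":0,"twist":0},{"dx":0,"dy":0,"dz":0,"twist":0},{"dx":0,"dy":0,"dz":0,"twist":0},{"dx":0,"dy":0,"dz":0,"twist":0},{"dx":0,"dy":0,"dz":0,"twist":0}]' 20 90; python3 -m pendant '[{"dx":0,"dy":0,"dz":-5,"twist":0},{"dx":0,"dy":0,"dz":-30,"twist":0},{"dx":0,"dy":0,"dz":-70,"twist":0},{"dx":0,"dy":0,"dz":-110,"twist":0},{"dx":0,"dy":0,"dz":-125,"twist":0}]';python3 -c "
from h import *
go([.466,.185,.22],-8.7)"
```

```text
time: 14.9
ee_pos: [0.4663, -0.0782, 0.0963]
tcp_rot: [0.647, 0.762, -0.003, -0.003]
wrist_force: [-0.7, 1.5, 5.6]
finger_gap: 0.308
time: 15.4
ee_pos: [0.4687, -0.0785, 0.2252]
tcp_rot: [0.647, 0.762, -0.001, -0.001]
wrist_force: [1.3, 0.6, -4.3]
finger_gap: 0.307
t 15.4 pos [ 0.4687 -0.0785  0.2252] ang 9.33 F [ 1.3  0.6 -4.3] gap 26.3
shift [260.4  40.1   4.9] twist 18.0
```

```bash
python3 -m pendant '[{"dx":35,"dy":5,"dz":0,"twist":4},{"dx":80,"dy":12,"dz":0,"twist":8},{"dx":125,"dy":19,"dz":0,"twist":12},{"dx":170,"dy":26,"dz":0,"twist":16},{"dx":215,"dy":34,"dz":0,"twist":18}]';python3 -c "
from h import *
go([.469,.1897,.2],-8.7)"
```

```text
time: 15.9
ee_pos: [0.4665, 0.1406, 0.225]
tcp_rot: [0.759, 0.651, -0.002, -0.001]
wrist_force: [2.1, 0.6, -4.1]
finger_gap: 0.308
t 15.9 pos [0.4665 0.1406 0.225 ] ang -8.82 F [ 2.1  0.6 -4.1] gap 26.3
shift [48.9 -5.  24.9] twist -0.1
```

```bash
python3 -m pendant '[{"dx":30,"dy":-3,"dz":0,"twist":0},{"dx":48,"dy":-5,"dz":10,"twist":0},{"dx":49,"dy":-5,"dz":20,"twist":0},{"dx":49,"dy":-5,"dz":20,"twist":0},{"dx":49,"dy":-5,"dz":20,"twist":0}]';python3 -c "
from h import *
go([.469,.1897,.2],-8.7);m,im=shot('wrist','w10');shot('side','s10')
cv2.imwrite('pics/c13.png',cv2.resize(im[165:365,210:420],None,fx=3.5,fy=3,interpolation=cv2.INTER_CUBIC))"
```

```text
time: 16.4
ee_pos: [0.4684, 0.1887, 0.2045]
tcp_rot: [0.76, 0.65, -0.003, -0.001]
wrist_force: [-0.2, 0.6, -4.8]
finger_gap: 0.311
t 16.4 pos [0.4684 0.1887 0.2045] ang -8.87 F [-0.2  0.6 -4.8] gap 26.6
shift [1.1 0.4 4.5] twist -0.2
```

View pics/c13.png

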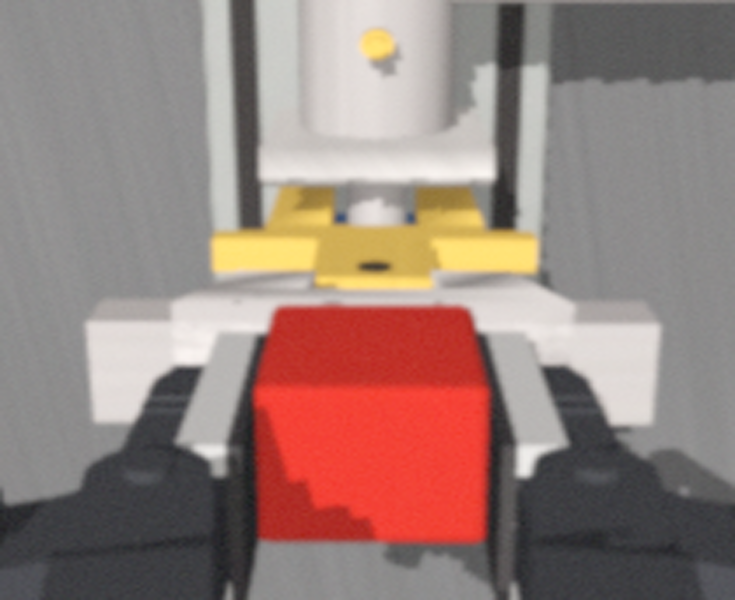

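View pics/s10.png

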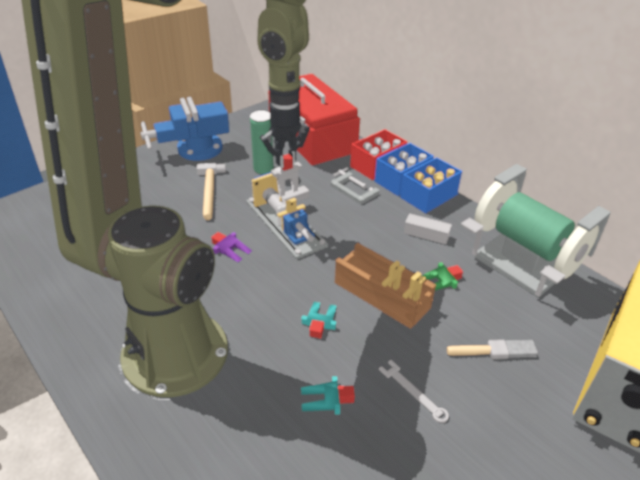

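```bash
python3 - <<'E'
from h import *
m=bot.camera_model("wrist"); o=bot.observe()
f=lambda u,v:((u+.5)/3.5-.5+210,(v+.5)/3-.5+165)
zt=.2045-.0843
L=[("head back",258,541,zt+.108),("head back",486,541,zt+.108),("head front",256,388,zt+.108),("head front",487,388,zt+.108),("ear top back",95,422,zt+.076),("ear top back",654,422,zt+.076),("ear top front",90,322,zt+.076),("",658,325,zt+.076),
("pk ear front",213,240,.074),("",538,240,.074),("pk ear back",213,272,.074),("",538,272,.074),("pk tab back",318,286,.106),("",434,286,.106),("plate edge",258,181,.072),("",495,181,.072)]
Q=onz(m,[f(a,b) for _,a,b,_ in L],[l[3] for l in L])
th=np.radians(-8.7);jx=np.array([np.cos(th),np.sin(th),0]);jy=np.array([-np.sin(th),np.cos(th),0])
c=o["ee_pos"]
for l,q in zip(L,Q): print(l[0],((q-c)@jx*1000).round(1),((q-c)@jy*1000).round(1))
E
```

```text
head back -13.5 -13.0
head back 13.4 -13.0
head front -13.0 10.1
head front 12.9 10.0
ear top back -40.0 -12.1
ear top back 40.4 -12.2
ear top front -39.5 6.0
 39.9 5.4
pk ear front -39.6 -19.8
 40.5 -20.0
pk ear back -40.0 -29.6
 40.9 -29.7
pk tab back -12.3 -21.9
 13.4 -21.9
plate edge -28.2 -2.8
 29.7 -2.9
```

```bash
python3 -m pendant '[{"dx":-4,"dy":0,"dz":0,"twist":0},{"dx":-4,"dy":0,"dz":5,"twist":0},{"dx":-4,"dy":0,"dz":15,"twist":0},{"dx":-4,"dy":0,"dz":25,"twist":0},{"dx":-4,"dy":0,"dz":35,"twist":0}]';python3 -m pendant '[{"dx":0,"dy":0,"dz":8,"twist":0},{"dx":0,"dy":0,"dz":16,"twist":0},{"dx":0,"dy":0,"dz":24,"twist":0},{"dx":0,"dy":0,"dz":32,"twist":0},{"dx":0,"dy":0,"dz":32,"twist":0}]';python3 -c "
from h import *
go([.469,.1897,.2],-8.7);m,im=shot('wrist','w11');shot('side','s11')
cv2.imwrite('pics/c14.png',cv2.resize(im[165:365,210:420],None,fx=3.5,fy=3,interpolation=cv2.INTER_CUBIC))"
```

```text
time: 17.0
ee_pos: [0.468, 0.1846, 0.169]
tcp_rot: [0.76, 0.65, -0.002, -0.001]
wrist_force: [-0.2, -1.2, -4.5]
finger_gap: 0.307
time: 17.5
ee_pos: [0.4671, 0.1843, 0.1357]
tcp_rot: [0.76, 0.65, -0.003, -0.001]
wrist_force: [-0.3, 0.1, -4.4]
finger_gap: 0.308
t 17.5 pos [0.4671 0.1843 0.1357] ang -8.9 F [-0.3  0.1 -4.4] gap 26.3
shift [  5.4   0.7 -64.4] twist -0.2
```

View pics/c14.png

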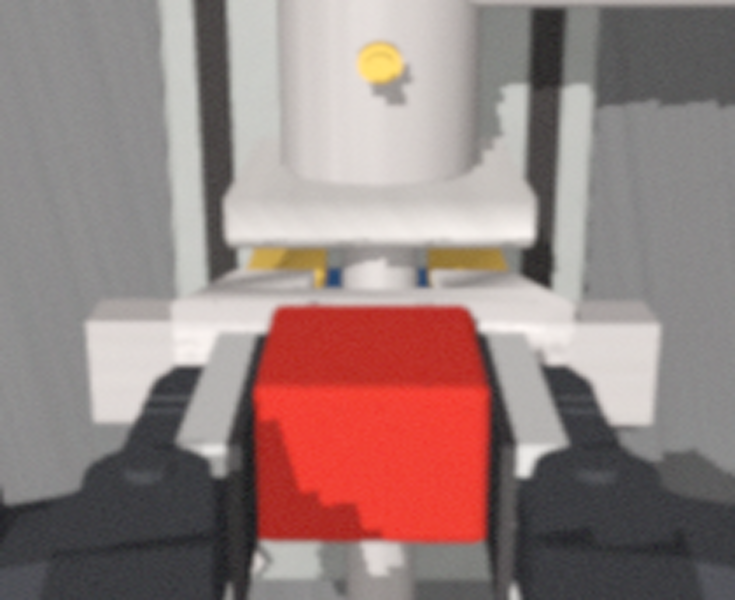

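```bash
python3 -m pendant '[{"dx":-1,"dy":0,"dz":5,"twist":0},{"dx":-2,"dy":0,"dz":10,"twist":0},{"dx":-2.5,"dy":0,"dz":14,"twist":0},{"dx":-2.5,"dy":0,"dz":14,"twist":0}]';python3 -m pendant '[{"dx":-0.5,"dy":0,"dz":2,"twist":0},{"dx":-1,"dy":0,"dz":4,"twist":0},{"dx":-1,"dy":0,"dz":6,"twist":0},{"dx":-1,"dy":0,"dz":6,"twist":0}]'
```

```text
time: 18.0
ee_pos: [0.4675, 0.1826, 0.1225]
tcp_rot: [0.76, 0.65, -0.002, -0.001]
wrist_force: [1.5, 3.8, -6.4]
finger_gap: 0.305
time: 18.4
ee_pos: [0.4679, 0.1824, 0.1167]
tcp_rot: [0.76, 0.65, -0.001, -0.001]
wrist_force: [1.9, 5.1, -4.6]
finger_gap: 0.306
```

```bash
python3 -m pendant '[{"dx":0,"dy":0,"dz":2,"twist":0},{"dx":0,"dy":0,"dz":4,"twist":0},{"dx":0,"dy":0,"dz":6,"twist":0},{"dx":0,"dy":0,"dz":6,"twist":0}]';python3 -m pendant '[{"dx":0,"dy":0,"dz":2,"twist":0},{"dx":0,"dy":0,"dz":4,"twist":0},{"dx":0,"dy":0,"dz":4,"twist":0}]'
```

```text
time: 18.8
ee_pos: [0.4679, 0.1824, 0.1103]
tcp_rot: [0.76, 0.65, -0.001, -0.001]
wrist_force: [1.5, 3.9, -5.2]
finger_gap: 0.31
time: 19.1
ee_pos: [0.468, 0.1824, 0.1063]
tcp_rot: [0.76, 0.65, -0.001, -0.001]
wrist_force: [0.1, 3.3, -1.3]
finger_gap: 0.304
```

Touch is beginning about where predicted (tip at about 22 mm). I'll press on in small steps.

```bash
python3 -m pendant '[{"dx":0,"dy":0,"dz":1,"twist":0},{"dx":0,"dy":0,"dz":2,"twist":0},{"dx":0,"dy":0,"dz":2,"twist":0}]';python3 -m pendant '[{"dx":0,"dy":0,"dz":1,"twist":0},{"dx":0,"dy":0,"dz":2,"twist":0},{"dx":0,"dy":0,"dz":2,"twist":0}]'
```

```text
time: 19.4
ee_pos: [0.4682, 0.1824, 0.1059]
tcp_rot: [0.759, 0.651, -0.0, -0.001]
wrist_force: [-4.2, 1.5, 13.4]
finger_gap: 0.311
time: 19.7
ee_pos: [0.4682, 0.1824, 0.1057]
tcp_rot: [0.759, 0.651, -0.0, -0.001]
wrist_force: [-4.9, 0.5, 16.6]
finger_gap: 0.304
```

```bash
python3 -m pendant '[{"dx":0,"dy":0,"dz":1.5,"twist":0},{"dx":0,"dy":0,"dz":3,"twist":0},{"dx":0,"dy":0,"dz":4,"twist":0},{"dx":0,"dy":0,"dz":4,"twist":0},{"dx":0,"dy":0,"dz":4,"twist":0}]';python3 -c "
from h import *
go([.469,.1897,.2],-8.7);m,im=shot('wrist','w12');m2,im2=shot('side','s12');shot('top','t12')
cv2.imwrite('pics/c15.png',np.hstack([cv2.resize(im[100:365,210:420],(400,500)),cv2.resize(im2[130:270,240:350],(393,500),interpolation=cv2.INTER_CUBIC)]))"
```

```text
time: 20.2
ee_pos: [0.4684, 0.1824, 0.1052]
tcp_rot: [0.759, 0.651, 0.001, -0.001]
wrist_force: [-10.7, -0.4, 32.8]
finger_gap: 0.305
t 20.2 pos [0.4684 0.1824 0.1052] ang -8.8 F [-10.7  -0.4  32.8] gap 26.1
shift [  7.5  -0.5 -94.8] twist -0.1
```

View pics/c15.png

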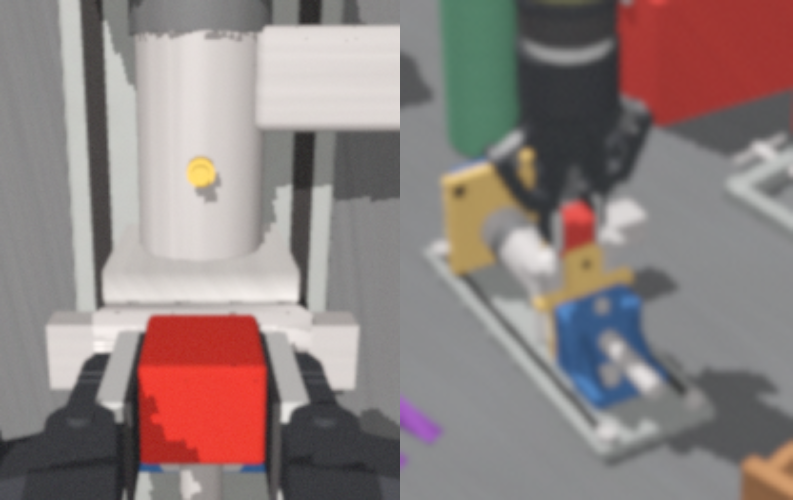

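```bash
python3 -m pendant '[{"dx":0,"dy":-1,"dz":4,"twist":0},{"dx":0,"dy":-1,"dz":4,"twist":0},{"dx":0,"dy":-1,"dz":4,"twist":0},{"dx":0,"dy":-1,"dz":4,"twist":0},{"dx":0,"dy":-1,"dz":4,"twist":0}]';python3 -c "
from h import *
go([.469,.1897,.2],-8.7)"
```

```text
time: 20.85
ee_pos: [0.4683, 0.1824, 0.1052]
tcp_rot: [0.759, 0.651, 0.002, 0.0]
wrist_force: [-9.6, -2.9, 34.0]
finger_gap: 0.31
t 20.85 pos [0.4683 0.1824 0.1052] ang -8.8 F [-9.6 -2.9 34. ] gap 26.5
shift [  7.5  -0.2 -94.8] twist -0.1
```

```bash
python3 -c "
from h import *
print(bot.close_job()); go([.469,.1897,.2],-8.7)"
```

```text
the job is handed in; nothing more can be done
None
the job is handed in; nothing more can be done
```

I fitted one packer over the mandrel against the tailstock, pushed the wedge in between it and the pressure plate until it went tight, and handed the job in at about 20.9 s. The close-out reports no verdict, so what follows is my own reading.

**Number of packers:** I used the gripped packer as a feeler, first against the tailstock and then pushing the tube home. That gave a home gap of about 26.0 mm. One packer left about 16 mm, so the other two stayed in the rack and no loose part was touched.

**Last checks:**
- **Press:** the wedge is still gripped and the wrist reads about 34 N upward. It had stopped moving down.
- **Depth:** the tip is about 21 mm above the bench. That is about 9 mm clear of the base and about 51 mm below the plate's bevel edge.
- **Tube home:** at that depth the wedge takes up about 16.3 mm, against the 16.0 mm expected with the tube home. I did not look directly at the joint with the side plate.
- **Upright:** the tool is within about 0.3° of vertical. The pictures show the packer and wedge straddling the mandrel, centred to about 1 mm.

**Did not agree:**
- A sideways force of about 10 N in world x came up with the pressing. A 1 mm sideways shift hardly reduced it, so I left it.
- Camera positions disagreed with the touch measurements by 2 to 5 mm along the jig. I went by the touch contacts and by camera distances between parts.
- The individual forces at the plate, packer and tailstock could not be read; I inferred them from the wrist force.

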